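Stand the shop supplies in their fitted holders

TASK

Put the four supplies away: stand the glue bottle, the aerosol can, the white screw jar and the square-bodied canister each upright on the floor of the dark wooden holder whose recess is made for it (glue bottle in the smallest round one, aerosol in the middle one, jar in the largest, canister in the rectangular one). Keep them upright all the way, do not disturb the two loose bolts lying among them, leave everything else alone and let go of everything at the end.

Things in the scene. Friction and masses are not known exactly. Their poses are not given: they have to be found in the camera images.
- glue_bottle_center (a point): Glue bottle: slender round white bottle with a red nozzle, standing; body 38 mm across up to 83 mm, 110 mm high with the nozzle (16 mm across). Grip the body about 70 mm above its foot, so that the nozzle has room under the palm. About 0.07 kg. The point is its centre, half-way up, on its upright axis; z axis up.
- aerosol_center (a point): Aerosol can: tall orange round can with a small white spray head, standing; body 52 mm across up to 150 mm, 170 mm high with the head (23 mm across). Grip the body high up, about 130 mm above its foot, so that the head has room under the palm. About 0.24 kg. Its foot is a little uneven: it may stand 0.04 rad off plumb. The point is its centre, half-way up, on its upright axis; z axis up.
- jar_white_center (a point): White screw jar: stout round jar with a ribbed white cap, standing; body 64 mm across up to 80 mm, cap 66 to 68 mm across, 99 mm high. Grip it across, about 62 mm above its foot. About 0.28 kg. The point is its centre, half-way up, on its upright axis; z axis up.
- canister_center (a point): Canister: upright rectangular off-white canister with a small black round cap and a moulded handle; plan 66 mm along its x axis by 77 mm along its y axis, body 112 mm high, 127 mm with the cap (28 mm across). Grip it across the 66 mm (along its x axis) about 88 mm above its foot. About 0.75 kg. The point is its centre, half-way up, on its upright axis; z axis up.
- holder_small_floor (a point): Smallest round holder, for the glue bottle. Dark turned wooden disc, fixed to the bench, 78 mm across and 18 mm high, with a round flat-bottomed recess 56 mm across and 10 mm deep (9 mm of play all round the bottle). The point is the centre of the recess floor, 8 mm above the bench; z axis up.
- holder_medium_floor (a point): Middle-sized round holder, for the aerosol can. Dark turned wooden disc, fixed to the bench, 92 mm across and 18 mm high, with a round flat-bottomed recess 70 mm across and 10 mm deep (9 mm of play all round the can). The point is the centre of the recess floor, 8 mm above the bench; z axis up.
- holder_large_floor (a point): Largest round holder, for the white jar. Dark turned wooden disc, fixed to the bench, 108 mm across and 18 mm high, with a round flat-bottomed recess 86 mm across and 10 mm deep (about 10 mm of play all round the jar). The point is the centre of the recess floor, 8 mm above the bench; z axis up.
- holder_oblong_floor (a point): Rectangular holder, for the canister: dark wooden block fixed to the bench, 106 mm along its x axis by 116 mm along its y axis, 18 mm high, with a flat-bottomed rectangular recess 83 mm (x) by 94 mm (y), 10 mm deep. The canister stands in it with its 66 mm side along the holder's x axis and its 77 mm side along the holder's y axis, either way round, 8 mm of play on each side. The point is the centre of the recess floor, 8 mm above the bench; z axis up.
- bolt_0: Bystander: loose steel bolt 50 mm long, 17 mm high at the head, lying on the bench among the things on the robot's left. Origin at the centre of its underside. To be left where it is. (Behind it is the fixed blue drawer cabinet, 205 mm high, its front at x = 0.68.)
- bolt_1: Bystander: another such bolt, lying among the things on the robot's right. Origin at the centre of its underside. To be left where it is. (Behind it is the fixed hotplate, 80 mm high, its front at x = 0.64; the fixed vice on the centre line is 162 mm high and reaches to x = 0.53, a spray bottle 150 mm high stands behind it.)

How it is judged:
At the end, for the whole second after the job is handed in: Each of the four containers stands in its own holder: its axis within 13 mm of the recess centre, its foot on the recess floor (within 4 mm), upright within 0.1 rad, at rest and released (horizontal distance between glue_bottle_center and holder_small_floor below 0.013 m and z of glue_bottle_center in the frame of holder_small_floor below 0.059 m and angle between each of glue_bottle_center, aerosol_center, jar_white_center, canister_center's own z axis and vertical below 0.1 rad and linear speed of each of glue_bottle, aerosol, jar_white, canister below 0.02 m/s and angular speed of each of glue_bottle, aerosol, jar_white, canister below 0.2 rad/s and horizontal distance between aerosol_center and holder_medium_floor below 0.013 m and z of aerosol_center in the frame of holder_medium_floor below 0.089 m and horizontal distance between jar_white_center and holder_large_floor below 0.013 m and z of jar_white_center in the frame of holder_large_floor below 0.0535 m and horizontal distance between canister_center and holder_oblong_floor below 0.013 m and z of canister_center in the frame of holder_oblong_floor below 0.0675 m); the robot touches nothing.
It fails at once if the glue bottle was tipped over (more than 0.5 rad) (angle between glue_bottle_center's own z axis and vertical above 0.5 rad).
It fails at once if the aerosol can was tipped over (more than 0.5 rad) (angle between aerosol_center's own z axis and vertical above 0.5 rad).
It fails at once if the white jar was tipped over (more than 0.5 rad) (angle between jar_white_center's own z axis and vertical above 0.5 rad).
It fails at once if the canister was tipped over (more than 0.5 rad) (angle between canister_center's own z axis and vertical above 0.5 rad).
It fails at once if a loose bolt was disturbed (moved more than 25 mm) (distance of any of bolt_0, bolt_1 from where it was at the start of the episode above 0.025 m).
It also fails if it takes over 115 s, if anything falls off the work surface, if the arm or the gripper's body presses on something with over 40 N, if the wrist force passes 120 N, or if a joint passes its speed limit or range.

ROBOT

A 6-joint arm with a two-finger parallel gripper is mounted at the origin on a cart in front of the work surface, level with it; the furniture and walls round the work are solid. World frame = base frame: x ahead of the robot, y to its left, z up, the work surface at z = 0. Lengths are in m, angles in rad, forces in N, time in s.
With the tool pointing down it reaches from about 0.375 to 0.9 m from the base axis. Payload 3.1 kg.
Tool frame: the origin (TCP) lies midway between the tips of the shut fingers; the grasp point (between the pads) lies 19 mm behind it; z points along the fingers, y is the line along which they close (so a half turn about z gives the same grasp; the last joint's range is limited). The gripper opens to 85 mm and grips with 20 to 120 N. Pads are 22 mm wide; open, the fingers measure 114 mm over their backs; the gripper's body (76 mm by 85 mm) begins 54 mm behind the grasp point. The pads swing forward as they close: fully open they stand 13 mm farther back than shut.
Start: joints at [-1.292, 0.527, 1.433, -0, 1.181, -0.178], TCP at [0.276, -0.561, 0.231] pointing down, gripper open.
Joint ranges: [-3.08, 3.08], [-0.75, 2.2], [0.22, 2.44], [-1.43, 4.57], [0, 2.65], [-2.85, 2.85]. Speed limits (rad/s): [2.79, 2.79, 3.14, 3.14, 3.14, 3.14].

INTERFACE

Orientations are given as a unit quaternion [x, y, z, w].
In Python, from station import manip gives the robot as it stands.
- The arm moves only by the tool step_arm, never from a script. Its argument "targets" is text: rows parted by semicolons, each of 4 numbers parted by spaces: the shift along the tool's x, y, z in mm, then the turn about the tool's z in degrees. A call has 1 to 12 rows; each row is the pose to reach, as a shift and turn from the pose commanded when the call began, along the tool's axes at that moment; what a row does not reach only later rows make up. A row lasts 1/10 s, in which the tool goes at most 50 mm and 8.59 degrees, less where a joint would pass 70% of its speed; a pose out of reach is approached as far as the arm can. A call with a gripper value outside its range is refused whole. "gripper" is the closure, from 0 (fully open) to 1 (shut), set as the call begins (left out, the last holds). The fingers move at their own pace and stop on an object; "squeeze" is the grip in N (left out, the last holds). Time passes only in rows, so rows that repeat a pose let the fingers close. It gives the time, the measured TCP pose, the force, the opening and the grip force at its end, in the units of the state.
- manip.sense(): the state, without advancing time (a new reading comes with each control period).
- manip.snapshot(name): name is "side" or "top" or "wrist"; returns the picture (400x640x3 uint8, red, green, blue); there is no depth.
- manip.get_calibration(name): a dict with "fov_y" (degrees; the focal length in pixels is half the picture's height over the tangent of half this angle, whatever the lens; pixels are square), "cx", "cy" (the principal point, pixels), "extrinsics" (4x4, takes a point from camera to world coordinates); the wrist camera has in their place "tool_from_camera" (4x4, takes a point from camera to tool coordinates, whose origin is the TCP and whose axes are the flange's). Camera axes: x right, y down, z forward; pixel columns grow to the right and rows downward; lengths in m; the calibration is good to about 2 mm. The wrist camera is an equidistant fisheye: a pixel r from the principal point sees the ray r / f radians off the axis. A picture is of the moment at which its call begins: read the wrist's pose just before it. get_calibration takes no time and is no camera call.
- manip.sign_off(): hands the job in; it is judged then, once.
Trained networks look in the newest picture that a camera, given by its name, has taken for a name from the list of things; names that differ only in an ending like _2 or _b are one class to them, and where a whole thing is asked for, a point or a joint stands for the part that bears it (a point fixed in the world has none). Each returns a list of dicts, best first, with "p" (0 to 1); they miss things now and then, are a little off and sometimes report something else, mostly with a low value. They report only what shows in the picture. A call takes as long as a camera call.
- manip.recognise(camera, query): "position" ([column, row] in pixels, amid what is visible of it).
- manip.masks_of(camera, query): "pixels" (400x640 bool, what is visible of it) and "position" ([column, row] in pixels, amid what is visible of it).
- manip.mark_of(camera, query): "position" ([column, row] in pixels: a listed point, or the origin of a listed thing).
The state is a dict: "t": time; "q": joint angles; "qd": joint speeds; "tau": joint torques, N m; "tcp_pos": TCP position; "tool_rot": TCP orientation; "force": force on the tool from outside, world axes, zero at the start; "ft_torque": the same for the moment, N m; "finger_gap": opening from 0.0 (shut) to 1.0 (fully open); "gripper_force": force on a finger pad.
Only numpy, scipy, OpenCV 4.12 (cv2) and the standard library are available. Lean on these libraries where they do the work, as an engineer would, in place of code of your own. Each camera call takes 0.05 s, during which the arm holds its last target. There are 200 camera calls.

## Working session

There is one attempt and no reset: what is moved stays moved. The work goes in short steps, Python scripts to look and compute and a tool call to move; the robot and the scene stay as the last step left them, time stands still between calls to the robot, and variables do not carry over. Pictures are saved under pics/ and viewed, at most 20 in all, crops included, and the job is handed in when it is done.

Besides the shell and the picture viewer there is one more tool, called after "Call:" in YAML: its name, and indented under it one key for each argument. step_arm: Moves the arm, as the interface text tells. Its arguments: {"type":"object","properties":{"targets":{"type":"string"},"gripper":{"type":"number"},"squeeze":{"type":"number"}},"required":["targets"]}

```bash
mkdir -p pics; ls
cat > h.py <<'E'
import numpy as np, cv2
from station import manip
from scipy.spatial.transform import Rotation as R
def cal(n):
    c=manip.get_calibration(n); f=200/np.tan(np.radians(c["fov_y"])/2); return c,f
def ray(n,px,st=None):
    c,f=cal(n); u=(np.array(px,float)-[c["cx"],c["cy"]])
    if n=="wrist":
        r=np.hypot(*u); th=r/f; d=np.r_[u/max(r,1e-9)*np.sin(th),np.cos(th)]
        T=np.eye(4); T[:3,:3]=R.from_quat(st["tool_rot"]).as_matrix(); T[:3,3]=st["tcp_pos"]
        M=T@np.array(c["tool_from_camera"])
    else:
        d=np.r_[u/f,1]; M=np.array(c["extrinsics"])
    return M[:3,3],M[:3,:3]@d
def at_z(n,px,z,st=None):
    o,d=ray(n,px,st); return o+d*(z-o[2])/d[2]
def save(n,name):
    im=manip.snapshot(n); cv2.imwrite("pics/"+name+".png",cv2.cvtColor(im,cv2.COLOR_RGB2BGR)); return im
E
python3 - <<'E'
from h import *
s=manip.sense(); print(s)
for n in("side","top"):
    print(n,cal(n)); save(n,n+"0")
print(manip.get_calibration("wrist"))
Z={"glue_bottle_center":.055,"aerosol_center":.085,"jar_white_center":.0495,"canister_center":.0635,"holder_small_floor":.008,"holder_medium_floor":.008,"holder_large_floor":.008,"holder_oblong_floor":.008,"bolt_0":0,"bolt_1":0}
for q,z in Z.items():
    for n in("top","side"):
        for r in manip.mark_of(n,q)[:2]: print(q,n,round(r["p"],2),np.round(r["position"],1),at_z(n,r["position"],z).round(4))
E
```

```text
pics
{'t': 0.0, 'q': array([-1.29245819e+00,  5.28496527e-01,  1.43390714e+00, -2.68940721e-05,
        1.18139639e+00, -1.78487681e-01]), 'qd': array([-9.76707773e-04, -9.49501334e-04, -1.55170386e-03,  9.13796122e-05,
        1.13443962e-03,  7.79837641e-04]), 'tau': array([-1.47728391e-03, -4.42349732e+01, -1.78026187e+01, -3.04783598e-04,
        8.46353068e-03,  3.05708525e-06]), 'tcp_pos': array([ 0.27551402, -0.5601938 ,  0.23031343]), 'tool_rot': array([ 9.74025237e-01,  2.26436789e-01, -6.74989983e-05, -1.10170814e-03]), 'force': array([ 0.20420272, -0.21457146,  0.59623317]), 'ft_torque': array([-0.0280605 , -0.03686951, -0.00728734]), 'gripper_force': 0.0, 'finger_gap': 1.0005789629375468}
side ({'fov_y': 46.37281446891506, 'cx': 313.33900773712344, 'cy': 207.99761352117525, 'extrinsics': array([[ 0.9995853 , -0.01456632,  0.02484054,  0.44752821],
       [-0.02870216, -0.43426033,  0.90033002, -1.1680062 ],
       [-0.00232723, -0.90066963, -0.43449833,  0.63168841],
       [ 0.        ,  0.        ,  0.        ,  1.        ]])}, np.float64(466.94086990647764))
top ({'fov
[... 1521 characters left out ...]
8.3 236.8] [0.4152 0.1858 0.008 ]
holder_medium_floor top 0.37 [248.2 191. ] [0.5595 0.2191 0.008 ]
holder_medium_floor side 0.58 [287.5 289.2] [ 0.4127 -0.2959  0.008 ]
holder_large_floor top 0.68 [440.1 188.3] [ 0.5555 -0.378   0.008 ]
holder_oblong_floor top 0.62 [198.2 239.4] [0.411  0.3677 0.008 ]
holder_oblong_floor side 0.62 [289.6 179.2] [0.4062 0.3607 0.008 ]
bolt_0 top 0.6 [410.1 212. ] [ 0.4839 -0.2812  0.    ]
bolt_0 top 0.47 [233.7 220. ] [0.4701 0.2635 0.    ]
bolt_0 side 0.52 [316.4 288.2] [ 0.4785 -0.2829  0.    ]
bolt_1 top 0.6 [410.1 212. ] [ 0.4839 -0.2812  0.    ]
bolt_1 top 0.47 [233.7 220. ] [0.4701 0.2635 0.    ]
bolt_1 side 0.52 [316.4 288.2] [ 0.4785 -0.2829  0.    ]
```

View pics/top0.png

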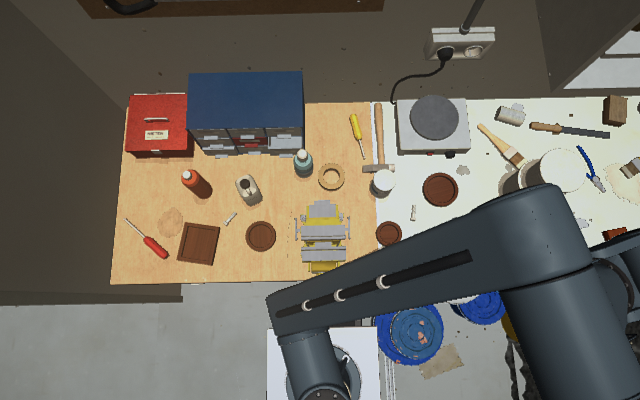

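View pics/side0.png

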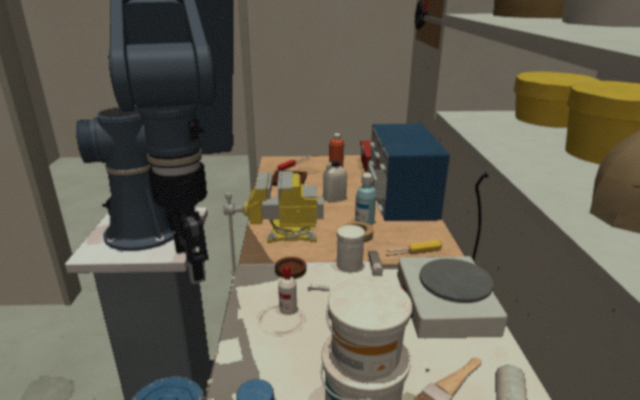

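The top view shows the bolts at about (231,217) and (413,212), the holders and three of the items. The glue bottle is hidden from above by the arm, but the side view shows it at (288,293). I'll locate it with the network, then check with the wrist camera.

```bash
cat >> h.py <<'E'
def rel(p,yaw=None,st=None):
    "tool-axis shift (mm) and turn (deg) to TCP world p, tool-x yaw (deg)"
    st=st or manip.sense(); M=R.from_quat(st["tool_rot"]).as_matrix()
    d=M.T@(np.array(p)-st["tcp_pos"])*1000; y0=np.degrees(np.arctan2(M[1,0],M[0,0]))
    t=0 if yaw is None else -((yaw-y0+180)%360-180)
    print("yaw now",round(y0,1),"pos",st["tcp_pos"].round(4),"-> shift",d.round(1),"turn",round(t,1),"q",st["q"].round(2),"t",round(st["t"],2))
E
python3 - <<'E'
from h import *
manip.snapshot("side")
for r in manip.masks_of("side","glue_bottle_center")[:3]:
    ys,xs=np.nonzero(r["pixels"]); print(r["p"],r["position"],xs.min(),xs.max(),ys.min(),ys.max())
print(at_z("side",[288,293],.045), at_z("side",[288,266],.11),at_z("side",[288,312],.0))
for x in (.40,.41,.42): rel([x,-.37,.231])
manip.snapshot("top")
for q in ("canister_center","holder_oblong_floor","bolt_0","bolt_1"):
  for r in manip.masks_of("top",q)[:2]:
    c=cv2.findContours(r["pixels"].astype(np.uint8),0,2)[0]; c=max(c,key=len)
    z=.112 if q[0]=="c" else .018 if q[0]=="h" else .005
    P=np.array([at_z("top",p,z)[:2] for p in c[:,0]],np.float32)*1000
    print(q,r["p"],cv2.minAreaRect(P))
E
```

```text
[ 0.41609732 -0.36118269  0.045     ] [ 0.41771937 -0.35819039  0.11      ] [ 0.4150501 -0.3670151  0.       ]
yaw now 26.2 pos [ 0.2757 -0.5609  0.2313] -> shift [ 195.8 -116.5    0.3] turn 0 q [-1.29  0.53  1.43 -0.    1.18 -0.18] t 1.2
yaw now 26.2 pos [ 0.2757 -0.5609  0.2313] -> shift [ 204.7 -112.     0.3] turn 0 q [-1.29  0.53  1.43 -0.    1.18 -0.18] t 1.2
yaw now 26.2 pos [ 0.2757 -0.5609  0.2313] -> shift [ 213.7 -107.6    0.3] turn 0 q [-1.29  0.53  1.43 -0.    1.18 -0.18] t 1.2
canister_center 0.72 ((533.2062377929688, 198.64334106445312), (91.05534362792969, 52.86914825439453), 32.2734375)
holder_oblong_floor 0.73 ((398.6174011230469, 364.09930419921875), (114.15100860595703, 118.54431915283203), 79.31991577148438)
bolt_0 0.54 ((474.2044372558594, 275.4108581542969), (13.459390640258789, 47.19924545288086), 45.846923828125)
bolt_1 0.54 ((474.2044372558594, 275.4108581542969), (13.459390640258789, 47.19924545288086), 45.846923828125)
```

Call:
step_arm:
  targets: "100 -55 0 0;209 -110 0 0;209 -110 0 0;209 -110 0 0;209 -110 0 0;209 -110 0 0;209 -110 0 0;209 -110 0 0;209 -110 0 0"

```text
t: 2.35
tcp_pos: [0.4141, -0.3713, 0.2313]
tool_rot: [0.974, 0.225, -0.0, 0.0]
force: [-0.4, -0.1, 0.1]
finger_gap: 0.996
gripper_force: 0.0
```

```bash
cat >> h.py <<'E'
Z={"glue_bottle_center":.055,"aerosol_center":.085,"jar_white_center":.0495,"canister_center":.0635,"holder_small_floor":.008,"holder_medium_floor":.008,"holder_large_floor":.008,"holder_oblong_floor":.008,"bolt_0":0,"bolt_1":0}
def marks(n,qs,name=None):
    st=manip.sense(); im=manip.snapshot(n)
    if name: cv2.imwrite("pics/"+name+".png",cv2.cvtColor(im,cv2.COLOR_RGB2BGR))
    for q in qs:
        for r in manip.mark_of(n,q)[:2]: print(q,round(r["p"],2),np.round(r["position"],1),at_z(n,r["position"],Z[q],st).round(4))
    return st
E
python3 - <<'E'
from h import *
st=marks("wrist",["glue_bottle_center","jar_white_center","holder_small_floor","holder_large_floor","bolt_1"],"w1")
rel([.416,-.364,.051],None,st)
marks("top",["glue_bottle_center","holder_small_floor","holder_large_floor","jar_white_center"])
E
```

```text
glue_bottle_center 0.67 [311.7 178.9] [ 0.4142 -0.3604  0.055 ]
holder_small_floor 0.96 [203.  116.7] [ 0.4174 -0.2092  0.008 ]
holder_large_floor 0.91 [375.1  71.3] [ 0.5535 -0.3733  0.008 ]
bolt_1 0.57 [282.2  94.4] [ 0.4804 -0.2876  0.    ]
yaw now 26.1 pos [ 0.4141 -0.3713  0.2313] -> shift [  5.   -5.8 180.3] turn 0 q [-0.93  0.43  1.61 -0.    1.1   0.18] t 2.35
holder_large_floor 0.57 [437.6 187.5] [ 0.5582 -0.3705  0.008 ]
```

View pics/w1.png

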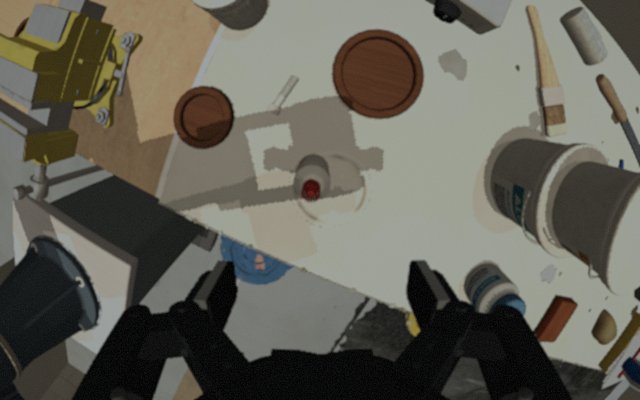

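Wrist view: glue nozzle at (311,188), small holder (203,117), large holder (378,73), bolt (283,94). The bottle's surroundings are clear for the fingers. I'll refine with outline fits.

```bash
cat >> h.py <<'E'
def circ(q,z,st,n="wrist"):
    for r in manip.masks_of(n,q)[:1]:
        c=max(cv2.findContours(r["pixels"].astype(np.uint8),0,1)[0],key=len)
        P=np.array([at_z(n,p,z,st)[:2] for p in c[:,0]],np.float32)
        (x,y),rad=cv2.minEnclosingCircle(P); A=np.c_[2*P,np.ones(len(P))]; s=np.linalg.lstsq(A,(P**2).sum(1),rcond=None)[0]
        print(q,round(r["p"],2),"enclosing",np.round([x,y,rad],4),"lsq",s[:2].round(4))
E
python3 - <<'E'
from h import *
st=manip.sense(); manip.snapshot("wrist")
circ("holder_small_floor",.018,st); circ("holder_large_floor",.018,st)
print(at_z("wrist",[311,188],.105,st),at_z("wrist",[311.7,178.9],.055,st))
r=manip.masks_of("wrist","glue_bottle_center")[0]["pixels"]; ys,xs=np.nonzero(r); print(xs.min(),xs.max(),ys.min(),ys.max())
print(at_z("wrist",[316,158],.083,st),at_z("wrist",[316,158],.0,st))
E
```

```text
holder_small_floor 0.83 enclosing [ 0.418  -0.212   0.0395] lsq [ 0.4182 -0.2117]
holder_large_floor 0.84 enclosing [ 0.5517 -0.3777  0.0546] lsq [ 0.552  -0.3766]
[ 0.4179944  -0.35838228  0.105     ] [ 0.41478766 -0.35898237  0.055     ]
294 331 155 202
[ 0.44111337 -0.35172292  0.083     ] [ 0.42854983 -0.3563336   0.        ]
```

Call:
step_arm:
  targets: "7 -10 30 0;7 -10 70 0;7 -10 110 0;7 -10 145 0;7 -10 170 0;7 -10 180 0;7 -10 180 0"

```text
t: 3.8
tcp_pos: [0.4162, -0.3574, 0.0502]
tool_rot: [0.974, 0.226, -0.001, -0.001]
force: [-0.2, -0.2, 0.6]
finger_gap: 1.001
gripper_force: 0.0
```

Call:
step_arm:
  targets: "0 0 0 0;0 0 0 0;0 0 0 0;0 0 0 0;0 0 0 0;0 0 0 0;0 0 0 0;0 0 0 0;0 0 0 0;0 0 0 0"
  gripper: 1
  squeeze: 30

```text
t: 4.8
tcp_pos: [0.4172, -0.3585, 0.0528]
tool_rot: [0.974, 0.226, 0.001, 0.001]
force: [-0.1, 0.2, 5.5]
finger_gap: 0.423
gripper_force: 29.8
```

Call:
step_arm:
  targets: "0 0 -25 0;0 0 -60 0;20 -40 -60 0;43 -87 -60 0;66 -132 -60 0;66 -132 -60 0;66 -132 -60 0;66 -132 -60 0;66 -132 -60 0"

```text
t: 5.7
tcp_pos: [0.4184, -0.2122, 0.1115]
tool_rot: [0.974, 0.226, 0.001, 0.001]
force: [-0.2, 0.2, -1.6]
finger_gap: 0.425
gripper_force: 30.7
```

Run:
```python
from h import *
st=marks("wrist",["glue_bottle_center","holder_small_floor"],"w2"); print(st["tcp_pos"])
circ("holder_small_floor",.018,st)
for r in manip.mark_of("wrist","glue_bottle_center")[:1]:print(at_z("wrist",r["position"],.115,st))
marks("top",["glue_bottle_center","holder_small_floor"]);circ("holder_small_floor",.018,st,"top")
rel([.418,-.2105,.058])
```

```text
glue_bottle_center 0.73 [318.9 274.7] [ 0.3821 -0.2284  0.055 ]
holder_small_floor 0.77 [318.5 205. ] [ 0.4171 -0.2108  0.008 ]
[ 0.41843325 -0.21220214  0.11151494]
holder_small_floor 0.64 enclosing [ 0.4194 -0.2084  0.0397] lsq [ 0.4222 -0.2064]
[ 0.4142445 -0.213114   0.115    ]
yaw now 26.2 pos [ 0.4176 -0.2105  0.1112] -> shift [ 0.4  0.2 53.2] turn 0 q [-0.71  0.52  1.93  0.    0.69  0.41] t 6.15
```

View pics/w2.png

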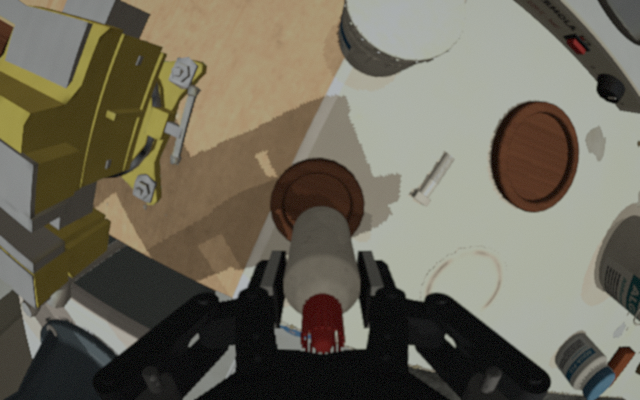

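The bottle is held upright; its far foot edge is at about (321,207), with the holder rim behind it at (318,200).

Run:
```python
from h import *
st=manip.sense(); M=R.from_quat(st["tool_rot"]).as_matrix()
for px,z in (([321,207],.0585),([321,209],.0585),([323,294],.164)): print(px,M.T@(at_z("wrist",px,z,st)-st["tcp_pos"])*1000)
```

```text
[321, 207] [1.42779947e+01 4.43002384e-02 5.27468735e+01]
[321, 209] [1.28782571e+01 4.41257685e-02 5.27468872e+01]
[323, 294] [ 17.22262341   0.79317096 -52.7532254 ]
```

Call:
step_arm:
  targets: "4 0 0 0;4 0 20 0;4 0 35 0;4 0 42 0;4 0 46 0;4 0 49 0;4 0 50 0;4 0 50 0;4 0 50 0"

```text
t: 7.05
tcp_pos: [0.4214, -0.2087, 0.0617]
tool_rot: [0.974, 0.226, 0.0, 0.0]
force: [0.6, 0.7, -0.5]
finger_gap: 0.421
gripper_force: 30.7
```

Call:
step_arm:
  targets: "0 0 0 0;0 0 0 0;0 0 0 0;0 0 0 0;0 0 0 0;0 0 0 0;0 0 -20 0;0 0 -50 0;0 0 -90 0;0 0 -130 0;0 0 -170 0;0 0 -170 0"
  gripper: 0

```text
t: 8.25
tcp_pos: [0.424, -0.2107, 0.2364]
tool_rot: [0.974, 0.227, 0.004, 0.005]
force: [0.9, -1.1, -0.6]
finger_gap: 1.0
gripper_force: 0.0
```

Run:
```python
from h import *
st=marks("wrist",["glue_bottle_center","holder_small_floor","jar_white_center","holder_large_floor"],"w3")
for r in manip.mark_of("wrist","glue_bottle_center")[:1]:print("glue",at_z("wrist",r["position"],.063,st))
circ("holder_small_floor",.018,st)
circ("holder_large_floor",.018,st)
circ("jar_white_center",.099,st)
rel([.56,-.19,.231])
marks("top",["jar_white_center","glue_bottle_center"])
```

```text
glue_bottle_center 0.84 [316.3 192.4] [ 0.4133 -0.2125  0.055 ]
holder_small_floor 0.93 [318.1 176.5] [ 0.4209 -0.211   0.008 ]
glue [ 0.4152988  -0.21157146  0.063     ]
holder_small_floor 0.95 enclosing [ 0.4187 -0.2093  0.0395] lsq [ 0.4187 -0.2088]
holder_large_floor 0.96 enclosing [ 0.5528 -0.3732  0.0569] lsq [ 0.5514 -0.3737]
jar_white_center 0.9 enclosing [ 0.5578 -0.191   0.037 ] lsq [ 0.5585 -0.1909]
yaw now 26.2 pos [ 0.4208 -0.2082  0.2302] -> shift [133.  45.  -1.] turn 0 q [-0.7   0.32  1.81  0.    1.01  0.42] t 8.7
jar_white_center 0.76 [383.5 182.8] [ 0.5652 -0.196   0.0495]
```

View pics/w3.png

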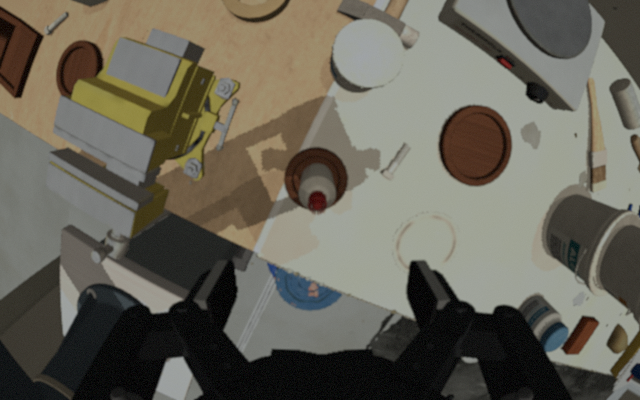

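Glue stands in its recess (nozzle at (317,203), within about 4 mm of centre). Next is the jar at (367,53), with the hammer just behind it, so I'll grip along y (yaw 0).

Call:
step_arm:
  targets: "40 14 0 8;80 28 0 16;131 45 0 24;131 45 0 26;131 45 0 26;131 45 0 26;131 45 0 26"

```text
t: 9.55
tcp_pos: [0.5574, -0.1911, 0.2311]
tool_rot: [1.0, 0.001, -0.001, -0.0]
force: [-0.7, 0.6, -0.1]
finger_gap: 0.997
gripper_force: 0.0
```

Run:
```python
from h import *
st=marks("wrist",["jar_white_center","holder_large_floor","bolt_1"],"w4")
circ("jar_white_center",.099,st); circ("holder_large_floor",.018,st)
rel([.5585,-.191,.043],0,st)
```

```text
jar_white_center 0.17 [ 59.6 228.2] [0.4935 0.2062 0.0495]
holder_large_floor 0.85 [462.5 177.5] [ 0.5564 -0.3745  0.008 ]
holder_large_floor 0.33 [ 45.4 193.1] [0.5381 0.2761 0.008 ]
bolt_1 0.8 [391.8 228.5] [ 0.4833 -0.285   0.    ]
bolt_1 0.72 [ 34.6 256.9] [0.4047 0.3834 0.    ]
jar_white_center 0.72 enclosing [ 0.5676 -0.1917  0.0373] lsq [ 0.5667 -0.1921]
holder_large_floor 0.96 enclosing [ 0.5543 -0.3731  0.0567] lsq [ 0.5548 -0.3736]
yaw now 0.2 pos [ 0.5574 -0.1911  0.2311] -> shift [  1.3  -0.  188.1] turn 0.2 q [-0.52  0.48  1.52 -0.    1.14  1.05] t 9.55
```

View pics/w4.png

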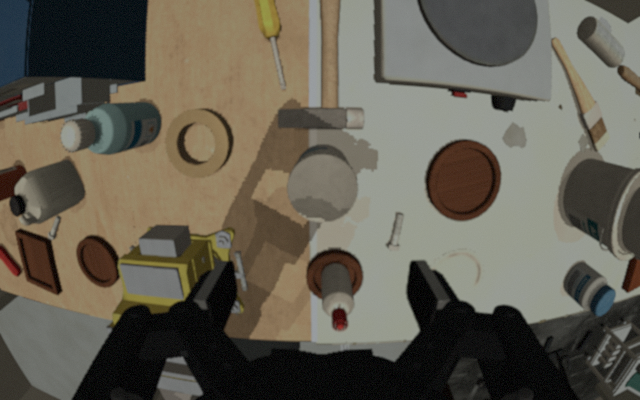

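Jar cap is at (322,180), hammer head above it at (320,118); the finger spots either side are free.

Call:
step_arm:
  targets: "6 0 30 0;6 0 70 0;6 0 110 0;6 0 145 0;6 0 170 0;6 0 182 0;6 0 188 0;6 0 188 0"

```text
t: 10.65
tcp_pos: [0.5648, -0.1914, 0.0434]
tool_rot: [1.0, 0.001, 0.0, 0.0]
force: [0.3, 0.4, 0.7]
finger_gap: 0.998
gripper_force: 0.0
```

Call:
step_arm:
  targets: "0 0 0 0;0 0 0 0;0 0 0 0;0 0 0 0;0 0 0 0;0 0 0 0;0 0 0 0;0 0 0 0"
  gripper: 1
  squeeze: 50

```text
t: 11.45
tcp_pos: [0.5657, -0.1918, 0.0452]
tool_rot: [1.0, 0.002, 0.001, 0.001]
force: [-1.3, -0.4, 5.9]
finger_gap: 0.758
gripper_force: 52.8
```

Call:
step_arm:
  targets: "0 0 -25 0;0 0 -60 0;-4 45 -60 0;-8 90 -60 0;-10 135 -60 0;-10 170 -60 0;-10 182 -60 0;-10 182 -60 0;-10 182 -60 0;-10 182 -60 0"

```text
t: 12.45
tcp_pos: [0.5548, -0.3707, 0.1028]
tool_rot: [1.0, 0.002, -0.001, -0.001]
force: [-0.1, -0.4, -3.5]
finger_gap: 0.753
gripper_force: 55.0
```

Run:
```python
from h import *
st=marks("wrist",["jar_white_center","holder_large_floor"],"w5"); M=R.from_quat(st["tool_rot"]).as_matrix()
for r in manip.mark_of("wrist","jar_white_center")[:1]:print("jar",at_z("wrist",r["position"],.1095,st))
circ("holder_large_floor",.018,st)
rel([.5535,-.374,.05],0,st)
```

```text
holder_large_floor 0.81 enclosing [ 0.5549 -0.3772  0.0534] lsq [ 0.5595 -0.3779]
yaw now 0.3 pos [ 0.5548 -0.3707  0.1028] -> shift [-1.2  3.4 52.8] turn 0.3 q [-0.76  0.74  1.42  0.    0.99  0.81] t 12.45
```

View pics/w5.png

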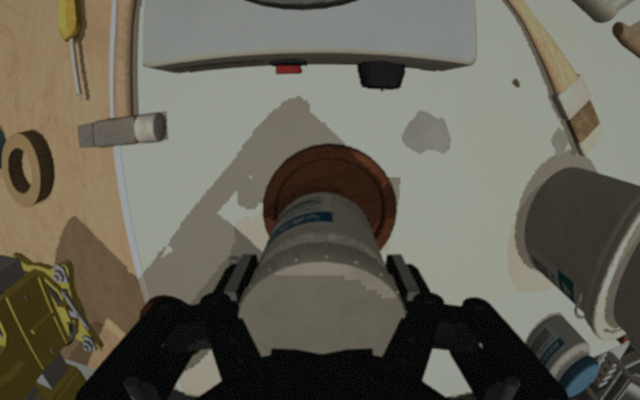

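Jar held upright; far foot edge at about (328,192), holder rim far edge at (330,144).

Run:
```python
from h import *
st=manip.sense(); 
for px,z in (([328,192],.0576),([330,144],.018),([264,200],.018),([398,200],.018),([272,214],.0576),([377,214],.0576)): print(px,at_z("wrist",px,z,st).round(4))
print(st["tcp_pos"])
```

```text
[328, 192] [ 0.5821 -0.3765  0.0576]
[330, 144] [ 0.608  -0.3786  0.018 ]
[264, 200] [ 0.5647 -0.3278  0.018 ]
[398, 200] [ 0.5652 -0.4326  0.018 ]
[272, 214] [ 0.5672 -0.3403  0.0576]
[377, 214] [ 0.5675 -0.4087  0.0576]
[ 0.55544112 -0.37211452  0.10340327]
```

Call:
step_arm:
  targets: "4 4 0 0;4 4 20 0;4 4 34 0;4 4 41 0;4 4 45 0;4 4 48 0;4 4 49 0;4 4 49 0;4 4 49 0"

```text
t: 13.6
tcp_pos: [0.5595, -0.3774, 0.0549]
tool_rot: [1.0, 0.001, 0.0, 0.0]
force: [-0.2, 0.6, -3.1]
finger_gap: 0.752
gripper_force: 55.0
```

Call:
step_arm:
  targets: "0 0 0 0;0 0 0 0;0 0 0 0;0 0 0 0;0 0 0 0;0 0 -20 0;0 0 -50 0;0 0 -90 0;0 0 -130 0;0 0 -170 0;0 0 -190 0;0 0 -190 0"
  gripper: 0

```text
t: 14.8
tcp_pos: [0.561, -0.3787, 0.2489]
tool_rot: [1.0, 0.002, 0.003, 0.003]
force: [0.9, -0.5, -0.1]
finger_gap: 0.996
gripper_force: 0.0
```

Run:
```python
from h import *
st=marks("wrist",["jar_white_center","holder_large_floor"],"w6")
circ("holder_large_floor",.018,st); circ("jar_white_center",.107,st)
print(st["tcp_pos"],st["q"])
marks("top",["canister_center","aerosol_center","holder_oblong_floor","holder_medium_floor","jar_white_center","holder_large_floor"])
```

```text
holder_large_floor 0.94 enclosing [ 0.5541 -0.3772  0.054 ] lsq [ 0.5539 -0.3775]
jar_white_center 0.71 enclosing [ 0.5624 -0.3787  0.0383] lsq [ 0.5613 -0.3777]
[ 0.56096039 -0.37872024  0.24894783] [-7.58588935e-01  5.79181049e-01  1.27964684e+00  1.95831165e-05
  1.27372218e+00  8.09051509e-01]
canister_center 0.81 [246.2 186. ] [0.5601 0.2158 0.0635]
aerosol_center 0.62 [192.9 182.1] [0.5692 0.3687 0.085 ]
holder_oblong_floor 0.45 [193.  184.5] [0.5842 0.3923 0.008 ]
holder_medium_floor 0.91 [260.8 236.7] [0.4153 0.1782 0.008 ]
```

View pics/w6.png

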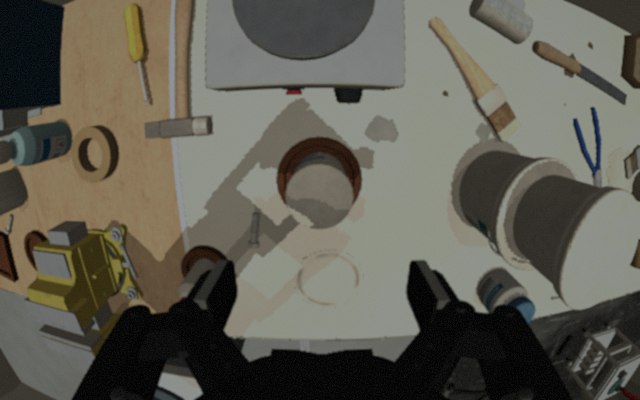

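Jar is seated: cap (325,190) centred within the rim. Now over the vice to the canister.

Call:
step_arm:
  targets: "0 -40 -15 0;0 -90 -25 0;0 -140 -25 0;0 -190 -25 0;0 -240 -25 0;0 -290 -25 0;0 -340 -25 0;0 -390 -25 0;0 -440 -25 0;0 -490 -25 0;-5 -540 -25 0;-8 -584 -25 0"

```text
t: 16.6
tcp_pos: [0.5489, 0.2092, 0.2695]
tool_rot: [1.0, 0.002, 0.0, -0.0]
force: [0.0, 0.5, -0.3]
finger_gap: 1.003
gripper_force: 0.0
```

Call:
step_arm:
  targets: "0 0 0 0;0 0 0 0;0 0 0 0;0 0 0 0"

```text
t: 17.0
tcp_pos: [0.5498, 0.2053, 0.2693]
tool_rot: [1.0, 0.0, -0.0, 0.0]
force: [0.6, 0.1, 0.0]
finger_gap: 1.003
gripper_force: 0.0
```

Run:
```python
from h import *
st=marks("wrist",["canister_center","aerosol_center","holder_oblong_floor","holder_medium_floor","bolt_0"],"w7")
circ("holder_medium_floor",.018,st)
for q,z in (("canister_center",.112),("holder_oblong_floor",.018)):
  for r in manip.masks_of("wrist",q)[:1]:
    c=max(cv2.findContours(r["pixels"].astype(np.uint8),0,1)[0],key=len)
    P=np.array([at_z("wrist",p,z,st)[:2] for p in c[:,0]],np.float32)*1000
    print(q,r["p"],cv2.minAreaRect(P))
print(st["tcp_pos"],st["q"])
```

```text
canister_center 0.66 [272.4 219.1] [0.4985 0.264  0.0635]
aerosol_center 0.82 [186.7 166.7] [0.5692 0.3585 0.085 ]
holder_oblong_floor 0.88 [217.9 262.4] [0.406  0.3635 0.008 ]
holder_oblong_floor 0.59 [551.3 246.7] [ 0.4201 -0.2103  0.008 ]
holder_medium_floor 0.82 [339.6 253.9] [0.4239 0.1781 0.008 ]
bolt_0 0.76 [274.1 219.7] [0.474  0.2723 0.    ]
bolt_0 0.56 [582.4 212.7] [ 0.4815 -0.2863  0.    ]
holder_medium_floor 0.71 enclosing [0.4227 0.179  0.0479] lsq [0.4227 0.1786]
canister_center 0.89 ((560.5003662109375, 208.9898223876953), (75.0395736694336, 53.389991760253906), 26.772205352783203)
holder_oblong_floor 0.88 ((405.4554138183594, 362.9579772949219), (114.62963104248047, 124.4006576538086), 78.42321014404297)
[0.54978621 0.2052737  0.26931266] [ 1.67228701e-01  4.34510115e-01  1.48644671e+00 -3.66020450e-04
  1.22074529e+00  1.73727892e+00]
```

View pics/w7.png

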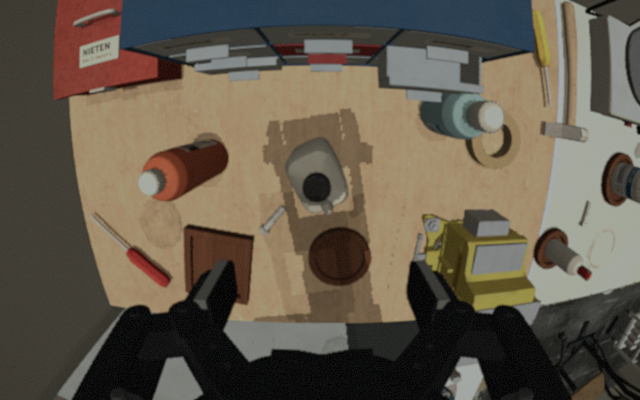

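The wrist view shows the canister at (316,175) with its cap at (316,187), aerosol (185,168), bolt (273,219), oblong holder (218,263) and medium holder (340,255). I'll rectify this picture to bench-parallel planes to read the yaws.

```bash
cat >> h.py <<'E'
def ortho(im,st,z,c,half,N=380):
    "top-down metric picture of plane z; up=+x, left=+y"
    cc,f=cal("wrist"); T=np.eye(4); T[:3,:3]=R.from_quat(st["tool_rot"]).as_matrix(); T[:3,3]=st["tcp_pos"]
    M=np.linalg.inv(T@np.array(cc["tool_from_camera"]))
    g=np.linspace(1,-1,N)*half; X,Y=np.meshgrid(c[0]+g,c[1]+g,indexing="ij")
    P=np.stack([X,Y,0*X+z],-1)@M[:3,:3].T+M[:3,3]; rr=np.hypot(P[...,0],P[...,1]); k=f*np.arctan2(rr,P[...,2])/np.maximum(rr,1e-9)
    return cv2.remap(im,(P[...,0]*k+cc["cx"]).astype(np.float32),(P[...,1]*k+cc["cy"]).astype(np.float32),1)
E
python3 - <<'E'
from h import *
st=manip.sense(); im=manip.snapshot("wrist")
a=ortho(im,st,.112,(.555,.207),.08); b=ortho(im,st,.018,(.408,.365),.08)
for k in(a,b):
    for i in range(0,381,38)[:-1]: k[i,::4]=(0,255,255); k[::4,i]=(0,255,255)
cv2.imwrite("pics/o1.png",cv2.cvtColor(np.hstack([a,b]),cv2.COLOR_RGB2BGR))
E
```

```text
(no output)
```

View pics/o1.png

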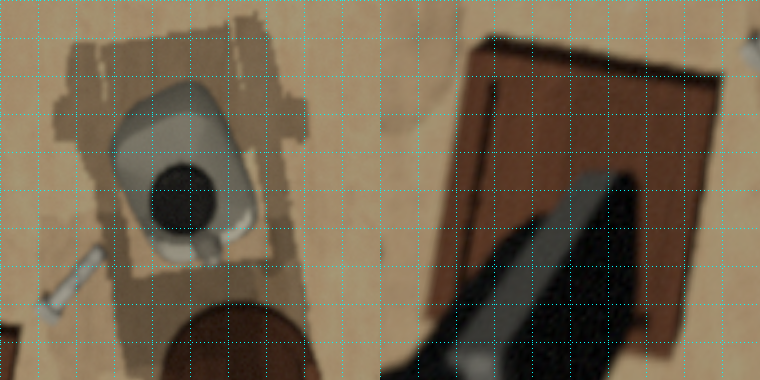

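Call:
step_arm:
  targets: "-40 0 0 0;-72 0 0 0;-72 0 0 0;-72 0 0 0;-72 0 0 0"

```text
t: 18.0
tcp_pos: [0.4789, 0.2067, 0.2698]
tool_rot: [1.0, 0.001, 0.001, -0.0]
force: [0.2, 0.1, 0.5]
finger_gap: 1.0
gripper_force: 0.0
```

Run:
```python
from h import *
st=manip.sense(); im=manip.snapshot("wrist")
a=ortho(im,st,.06,(.555,.207),.08); b=ortho(im,st,.018,(.408,.365),.08)
for k in(a,b):
    for i in range(0,381,38)[:-1]: k[i,::4]=(0,255,255); k[::4,i]=(0,255,255)
cv2.imwrite("pics/o2.png",cv2.cvtColor(np.hstack([a,b]),cv2.COLOR_RGB2BGR))
print(st["tcp_pos"], (R.from_quat(st["tool_rot"]).as_matrix()@np.array(cal("wrist")[0]["tool_from_camera"])[:3,3]+st["tcp_pos"]))
for z in (.03,.06,.1):
  for r in manip.masks_of("wrist","canister_center")[:1]:
    c=max(cv2.findContours(r["pixels"].astype(np.uint8),0,1)[0],key=len)
    P=np.array([at_z("wrist",p,z,st)[:2] for p in c[:,0]],np.float32)*1000
    print(z,r["p"],cv2.minAreaRect(P))
```

```text
[0.478914   0.20672152 0.26977479] [0.55706126 0.20664246 0.41245673]
0.03 0.94 ((552.676513671875, 210.95748901367188), (85.13709259033203, 67.27299499511719), 26.752229690551758)
0.06 0.94 ((553.0206298828125, 210.61898803710938), (78.45890808105469, 61.996070861816406), 26.752172470092773)
0.1 0.94 ((553.4791870117188, 210.16766357421875), (69.55462646484375, 54.960205078125), 26.752168655395508)
```

View pics/o2.png

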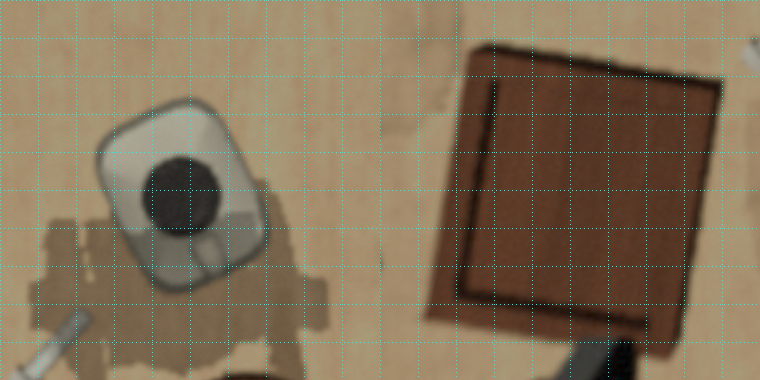

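Rectified view: canister long side runs at +26.8° from x, centred near (0.553, 0.211). Holder long side runs at −10.5°, centred near (0.404, 0.364). So I'll grip at yaw 27° and turn by 37° when placing.

Call:
step_arm:
  targets: "35 -2 0 -8;74 -4 30 -16;74 -4 70 -24;74 -4 100 -27;74 -4 140 -27;74 -4 170 -27;74 -4 188 -27;74 -4 198 -27;74 -4 201 -27;74 -4 201 -27;74 -4 201 -27"

```text
t: 19.3
tcp_pos: [0.5524, 0.211, 0.0694]
tool_rot: [0.972, 0.235, 0.001, 0.0]
force: [-0.1, -0.1, 0.7]
finger_gap: 0.998
gripper_force: 0.0
```

Call:
step_arm:
  targets: "0 0 0 0;0 0 0 0;0 0 0 0;0 0 0 0;0 0 0 0;0 0 0 0;0 0 0 0;0 0 0 0"
  gripper: 1
  squeeze: 80

```text
t: 20.1
tcp_pos: [0.5523, 0.2107, 0.0698]
tool_rot: [0.972, 0.235, 0.001, 0.0]
force: [0.3, -1.3, 5.5]
finger_gap: 0.621
gripper_force: 85.1
```

Call:
step_arm:
  targets: "0 0 -15 0;0 0 -35 0;0 0 -60 0;-10 -34 -60 6;-20 -68 -60 13;-31 -102 -60 20;-41 -136 -60 27;-51 -170 -60 33;-58 -194 -60 38;-61 -204 -60 38;-61 -204 -60 38;-61 -204 -60 38"

```text
t: 21.3
tcp_pos: [0.4044, 0.3639, 0.128]
tool_rot: [0.996, -0.094, 0.0, 0.0]
force: [0.5, -0.7, -5.7]
finger_gap: 0.62
gripper_force: 87.3
```

Run:
```python
from h import *
st=manip.sense(); im=manip.snapshot("wrist")
b=ortho(im,st,.018,(.408,.365),.08); a=ortho(im,st,st["tcp_pos"][2]-.07,(.408,.365),.08)
for k in(a,b):
    for i in range(0,381,38)[:-1]: k[i,::4]=(0,255,255); k[::4,i]=(0,255,255)
cv2.imwrite("pics/o3.png",cv2.cvtColor(np.hstack([a,b]),cv2.COLOR_RGB2BGR))
rel([.4045,.364,.079],-10.5,st)
marks("top",["canister_center"])
```

```text
yaw now -10.8 pos [0.4044 0.3639 0.128 ] -> shift [ 0.  -0.1 49. ] turn -0.3 q [ 0.53  0.57  1.73 -0.    0.84  2.29] t 21.3
```

View pics/o3.png

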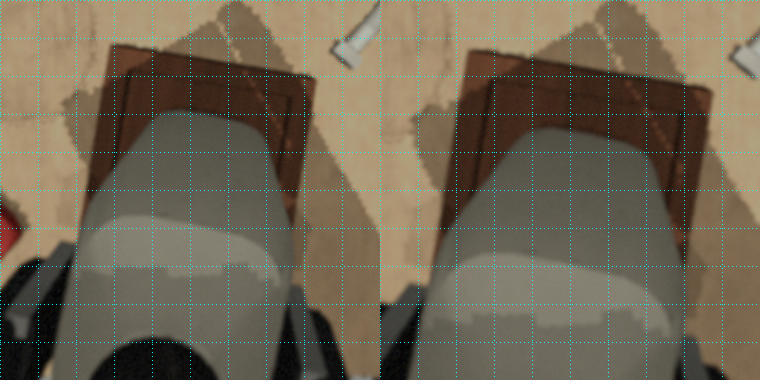

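Canister far foot edge at about (215,115) in the foot plane, holder far rim mid at (211,70). They're parallel, and the canister needs about 3 mm in +y.

Call:
step_arm:
  targets: "0 -3 0 0;0 -3 18 0;0 -3 32 0;0 -3 40 0;0 -3 45 0;0 -3 48 0;0 -3 49 0;0 -3 49 0;0 -3 49 0"

```text
t: 22.35
tcp_pos: [0.4049, 0.3676, 0.0798]
tool_rot: [0.996, -0.094, 0.0, -0.0]
force: [0.9, 0.0, -7.3]
finger_gap: 0.617
gripper_force: 87.1
```

Call:
step_arm:
  targets: "0 0 1 0;0 0 2 0;0 0 2 0;0 0 2 0"

```text
t: 22.75
tcp_pos: [0.4048, 0.3675, 0.0779]
tool_rot: [0.996, -0.094, 0.0, -0.0]
force: [-0.4, 0.9, -0.1]
finger_gap: 0.621
gripper_force: 87.9
```

Contact: the weight is now on the recess floor. Releasing.

Call:
step_arm:
  targets: "0 0 0 0;0 0 0 0;0 0 0 0;0 0 0 0;0 0 0 0;0 0 0 0;0 0 -20 0;0 0 -60 0;0 0 -100 0;0 0 -150 0;0 0 -190 0;0 0 -190 0"
  gripper: 0

```text
t: 23.95
tcp_pos: [0.4078, 0.3695, 0.2737]
tool_rot: [0.996, -0.094, 0.006, -0.004]
force: [-0.2, 0.3, 0.2]
finger_gap: 0.998
gripper_force: 0.0
```

Call:
step_arm:
  targets: "40 -25 -30 0;60 -45 -30 0;60 -45 -30 0;60 -45 -30 0;60 -45 -30 0"

```text
t: 24.45
tcp_pos: [0.4704, 0.3996, 0.2959]
tool_rot: [0.996, -0.094, -0.002, 0.001]
force: [0.5, -0.4, -0.5]
finger_gap: 1.003
gripper_force: 0.0
```

Run:
```python
from h import *
st=marks("wrist",["canister_center","aerosol_center","holder_oblong_floor","holder_medium_floor","bolt_0"],"w8")
circ("holder_medium_floor",.018,st)
for r in manip.masks_of("wrist","aerosol_center")[:1]:
    ys,xs=np.nonzero(r["pixels"]); print(r["p"],xs.min(),xs.max(),ys.min(),ys.max())
rel([.57,.362,.3],None,st)
```

```text
holder_medium_floor 0.69 [467.9 175.2] [0.4158 0.1798 0.008 ]
bolt_0 0.65 [406.  145.8] [0.474  0.2726 0.    ]
bolt_0 0.64 [633.2 113.3] [ 0.4854 -0.2828  0.    ]
holder_medium_floor 0.61 enclosing [0.4203 0.1826 0.0485] lsq [0.4214 0.1822]
0.78 313 366 57 109
yaw now -10.8 pos [0.4704 0.3996 0.2959] -> shift [104.8  18.2  -4.4] turn 0 q [0.52 0.45 1.37 0.   1.32 2.28] t 24.45
```

View pics/w8.png

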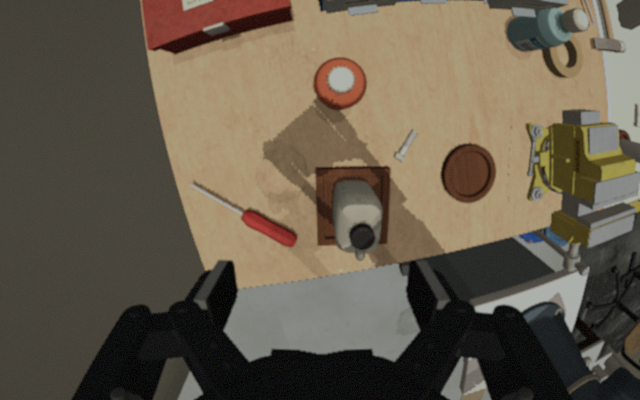

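Canister is down inside its recess (354,215). The aerosol is at (340,83), its head at (341,79).

Run:
```python
from h import *
st=manip.sense()
for z in (.0,.13,.15,.17): print(z,at_z("wrist",[341,79],z,st).round(4),at_z("wrist",[339.5,83],z,st).round(4))
manip.snapshot("wrist"); circ("aerosol_center",.15,st)
marks("top",["aerosol_center","holder_medium_floor"]);circ("holder_medium_floor",.018,st,"top")
T=R.from_quat(st["tool_rot"]).as_matrix()@np.array(cal("wrist")[0]["tool_from_camera"])[:3,3]+st["tcp_pos"];print(T)
rel([.574,.363,.27],None,st)
```

```text
0.0 [0.5857 0.3503 0.    ] [0.5804 0.3534 0.    ]
0.13 [0.5748 0.3606 0.13  ] [0.5711 0.3628 0.13  ]
0.15 [0.5731 0.3622 0.15  ] [0.5696 0.3643 0.15  ]
0.17 [0.5714 0.3638 0.17  ] [0.5682 0.3657 0.17  ]
aerosol_center 0.85 enclosing [0.5676 0.3635 0.0252] lsq [0.5678 0.3632]
aerosol_center 0.94 [195.5 187. ] [0.5541 0.3603 0.085 ]
holder_medium_floor 0.57 [259.6 238.5] [0.4099 0.1818 0.008 ]
holder_medium_floor 0.73 enclosing [0.4158 0.1794 0.0481] lsq [0.4165 0.1785]
[0.54878292 0.38520662 0.43989775]
yaw now -10.8 pos [0.4717 0.4002 0.2974] -> shift [107.5  17.4  27.4] turn 0 q [0.52 0.45 1.37 0.   1.32 2.28] t 24.85
```

Call:
step_arm:
  targets: "30 6 0 -8;60 12 0 -16;103 18 0 -24;103 18 0 -32;103 18 0 -40;103 18 0 -48;103 18 0 -56;103 18 0 -64;103 18 0 -70;103 18 0 -70;103 18 0 -70;103 18 0 -70"

```text
t: 26.35
tcp_pos: [0.5697, 0.3632, 0.2973]
tool_rot: [0.87, 0.493, -0.0, -0.0]
force: [0.3, 0.4, -0.7]
finger_gap: 1.001
gripper_force: 0.0
```

Run:
```python
from h import *
st=marks("wrist",["aerosol_center","holder_medium_floor"],"w9"); print(st["tcp_pos"])
for r in manip.masks_of("wrist","aerosol_center")[:1]:
    c=max(cv2.findContours(r["pixels"].astype(np.uint8),0,1)[0],key=len)[:,0]
    print(c.min(0),c.max(0))
    for z in (0,.15):
        P=(np.array([at_z("wrist",p,z,st)-st["tcp_pos"] for p in c])@R.from_quat(st["tool_rot"]).as_matrix())*1000
        print(z,"tool-frame min/max",P.min(0).round(1),P.max(0).round(1))
circ("holder_medium_floor",.018,st)
rel([.5695,.3635,.111],None,st)
```

```text
holder_medium_floor 0.67 [300.7 301.2] [0.4211 0.1825 0.008 ]
[0.56973578 0.36324433 0.29729156]
[297 151] [347 211]
0 tool-frame min/max [-72.6 -35.6 297.3] [ 17.8  38.1 297.3]
0.15 tool-frame min/max [-21.1 -23.4 147.3] [ 38.4  25.1 147.3]
holder_medium_floor 0.65 enclosing [0.4226 0.1837 0.0495] lsq [0.423  0.1831]
yaw now 59.1 pos [0.5697 0.3632 0.2973] -> shift [ 1.000e-01 -3.000e-01  1.863e+02] turn 0 q [ 0.4   0.54  1.22 -0.    1.39  0.94] t 26.35
```

View pics/w9.png

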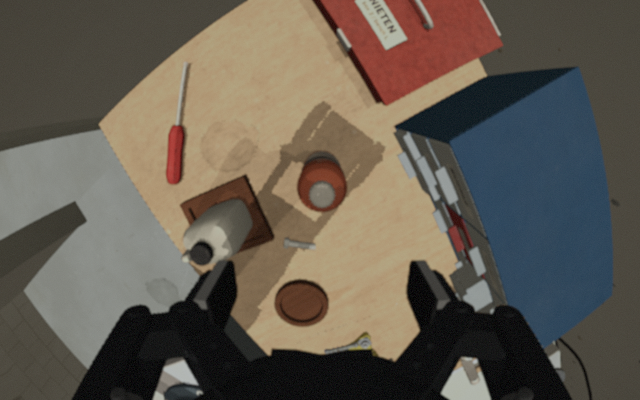

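Aerosol head at (321,195), centred between the fingers. Descending.

Call:
step_arm:
  targets: "3 1 30 0;3 1 70 0;3 1 110 0;3 1 145 0;3 1 170 0;3 1 181 0;3 1 186 0;3 1 186 0"

```text
t: 27.4
tcp_pos: [0.5726, 0.3655, 0.1117]
tool_rot: [0.87, 0.494, 0.0, 0.0]
force: [0.3, 0.1, -0.0]
finger_gap: 1.001
gripper_force: 0.0
```

Call:
step_arm:
  targets: "0 0 0 0;0 0 0 0;0 0 0 0;0 0 0 0;0 0 0 0;0 0 0 0;0 0 0 0;0 0 0 0"
  gripper: 1
  squeeze: 50

```text
t: 28.2
tcp_pos: [0.573, 0.3659, 0.1134]
tool_rot: [0.87, 0.494, 0.002, 0.0]
force: [-0.7, -0.5, 7.1]
finger_gap: 0.585
gripper_force: 52.3
```

Call:
step_arm:
  targets: "0 0 -25 0;0 0 -60 0;-40 -6 -60 0;-80 -12 -60 0;-120 -18 -60 0;-160 -24 -60 0;-200 -31 -60 0;-228 -36 -60 0;-237 -37 -60 0;-237 -37 -60 0;-237 -37 -60 0;-237 -37 -60 0"

```text
t: 29.4
tcp_pos: [0.4207, 0.1817, 0.1715]
tool_rot: [0.869, 0.494, 0.001, 0.0]
force: [0.6, 0.2, -1.7]
finger_gap: 0.588
gripper_force: 53.0
```

Run:
```python
from h import *
st=manip.sense(); im=manip.snapshot("wrist"); print(st["tcp_pos"])
circ("holder_medium_floor",.018,st)
b=ortho(im,st,.018,(.42,.18),.08); a=ortho(im,st,st["tcp_pos"][2]-.1134,(.42,.18),.08)
for k in(a,b):
    for i in range(0,381,38)[:-1]: k[i,::4]=(0,255,255); k[::4,i]=(0,255,255)
cv2.imwrite("pics/o4.png",cv2.cvtColor(np.hstack([a,b]),cv2.COLOR_RGB2BGR))
```

```text
[0.42068576 0.18165336 0.17153214]
holder_medium_floor 0.78 enclosing [0.4206 0.1807 0.0464] lsq [0.4225 0.1838]
```

View pics/o4.png

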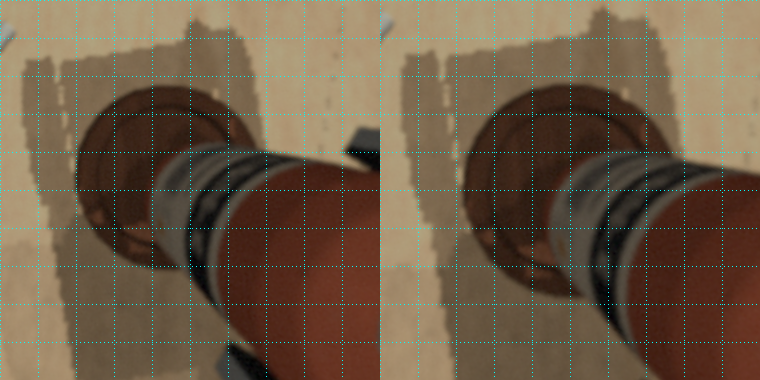

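Holder centre is at about (191,193) in the rim plane, i.e. (0.419, 0.180). The foot circle is at (214,205) in the foot plane, i.e. (0.414, 0.170). The can hangs slightly tilted, so I'll shift +11 mm along tool x.

Call:
step_arm:
  targets: "11 0 0 0;11 0 15 0;11 0 28 0;11 0 36 0;11 0 41 0;11 0 44 0;11 0 46 0;11 0 46 0"

```text
t: 30.3
tcp_pos: [0.4247, 0.1903, 0.1253]
tool_rot: [0.87, 0.494, 0.0, 0.0]
force: [0.1, -0.2, -2.4]
finger_gap: 0.585
gripper_force: 53.0
```

Run:
```python
from h import *
st=manip.sense(); im=manip.snapshot("wrist"); print(st["tcp_pos"])
b=ortho(im,st,.018,(.42,.18),.08); a=ortho(im,st,.012,(.42,.18),.08)
for k in(a,b):
    for i in range(0,381,38)[:-1]: k[i,::4]=(0,255,255); k[::4,i]=(0,255,255)
cv2.imwrite("pics/o5.png",cv2.cvtColor(np.hstack([a,b]),cv2.COLOR_RGB2BGR))
```

```text
[0.42467241 0.1902831  0.1253459 ]
```

View pics/o5.png

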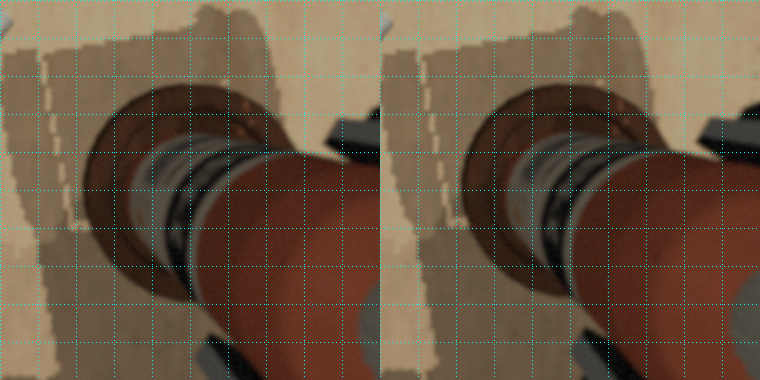

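The foot is now centred over the recess: foot (192,194), holder (191,193). Lower to contact.

Call:
step_arm:
  targets: "0 0 1 0;0 0 2 0;0 0 3 0;0 0 3 0;0 0 3 0"

```text
t: 30.85
tcp_pos: [0.4245, 0.1902, 0.1223]
tool_rot: [0.87, 0.494, -0.0, -0.0]
force: [-0.2, 0.2, -1.5]
finger_gap: 0.588
gripper_force: 53.0
```

Call:
step_arm:
  targets: "0 0 1 0;0 0 1 0;0 0 1 0;0 0 1 0"

```text
t: 31.25
tcp_pos: [0.4246, 0.1902, 0.1214]
tool_rot: [0.87, 0.494, 0.0, 0.0]
force: [0.4, 0.8, -1.1]
finger_gap: 0.584
gripper_force: 53.1
```

Call:
step_arm:
  targets: "0 0 1 0;0 0 1 0;0 0 1 0;0 0 1 0;0 0 1 0;0 0 1 0;0 0 1 0;0 0 1 0;0 0 1 0;0 0 1 0"
  gripper: 0

```text
t: 32.25
tcp_pos: [0.4245, 0.1902, 0.1203]
tool_rot: [0.87, 0.494, 0.0, -0.0]
force: [-0.3, 0.1, 0.5]
finger_gap: 1.003
gripper_force: 0.0
```

Call:
step_arm:
  targets: "0 0 -15 0;0 0 -40 0;0 0 -80 0;0 0 -120 0;0 0 -160 0;0 0 -190 0;0 0 -190 0;0 0 -190 0;0 0 -190 0"

```text
t: 33.15
tcp_pos: [0.4234, 0.19, 0.3089]
tool_rot: [0.87, 0.494, -0.002, -0.001]
force: [-0.6, -0.7, -0.3]
finger_gap: 1.0
gripper_force: 0.0
```

Run:
```python
from h import *
st=manip.sense(); im=manip.snapshot("wrist"); top=manip.snapshot("top"); print(st["tcp_pos"])
circ("holder_medium_floor",.018,st)
for r in manip.masks_of("wrist","aerosol_center")[:1]:
    c=max(cv2.findContours(r["pixels"].astype(np.uint8),0,1)[0],key=len)[:,0]
    P=np.array([at_z("wrist",p,.158,st) for p in c]); print(P.min(0),P.max(0))
a=im[:,80:560]; b=top[140:280,100:480]; b=cv2.resize(b,None,fx=.8*480/304,fy=.8*480/304)[:, :480]
cv2.imwrite("pics/f.png",cv2.cvtColor(np.vstack([a,b]),cv2.COLOR_RGB2BGR))
```

```text
[0.42338087 0.18998558 0.30894877]
holder_medium_floor 0.67 enclosing [0.421  0.1799 0.0456] lsq [0.4207 0.1801]
[0.39875023 0.16592425 0.158     ] [0.45026827 0.22447498 0.158     ]
```

View pics/f.png

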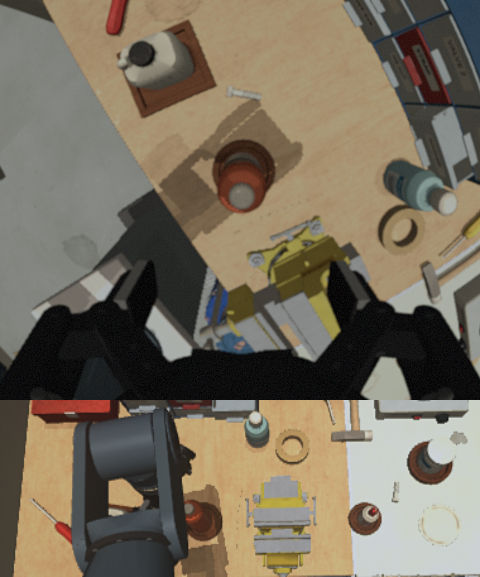

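All four appear seated. The aerosol's top looks a little off centre, so I'll check it from straight above.

Call:
step_arm:
  targets: "-40 0 0 0;-68 0 0 0;-68 0 0 0;-68 0 0 0;-68 0 0 0"

```text
t: 33.85
tcp_pos: [0.3905, 0.1323, 0.3103]
tool_rot: [0.87, 0.494, 0.0, -0.0]
force: [0.1, -0.3, 0.1]
finger_gap: 1.001
gripper_force: 0.0
```

Run:
```python
from h import *
st=manip.sense(); im=manip.snapshot("wrist"); print(st["tcp_pos"],R.from_quat(st["tool_rot"]).as_matrix()@np.array(cal("wrist")[0]["tool_from_camera"])[:3,3]+st["tcp_pos"])
circ("holder_medium_floor",.018,st);circ("aerosol_center",.158,st)
st2=marks("wrist",["aerosol_center","holder_medium_floor","canister_center"])
circ("holder_oblong_floor",.018,st)
a=ortho(im,st,.018,(.42,.18),.08); b=ortho(im,st,.158,(.42,.18),.08)
for k in(a,b):
    for i in range(0,381,38)[:-1]: k[i,::4]=(0,255,255); k[::4,i]=(0,255,255)
cv2.imwrite("pics/o6.png",cv2.cvtColor(np.hstack([a,b]),cv2.COLOR_RGB2BGR))
```

```text
[0.39045312 0.13227288 0.31025844] [0.43051011 0.19948094 0.45280928]
holder_medium_floor 0.57 enclosing [0.4195 0.1785 0.0464] lsq [0.4195 0.1786]
aerosol_center 0.9 enclosing [0.4214 0.1872 0.0252] lsq [0.4213 0.1871]
canister_center 0.73 [236.1  12.1] [0.405  0.3682 0.0635]
holder_oblong_floor 0.57 enclosing [0.3999 0.3627 0.0768] lsq [0.3972 0.3606]
```

View pics/o6.png

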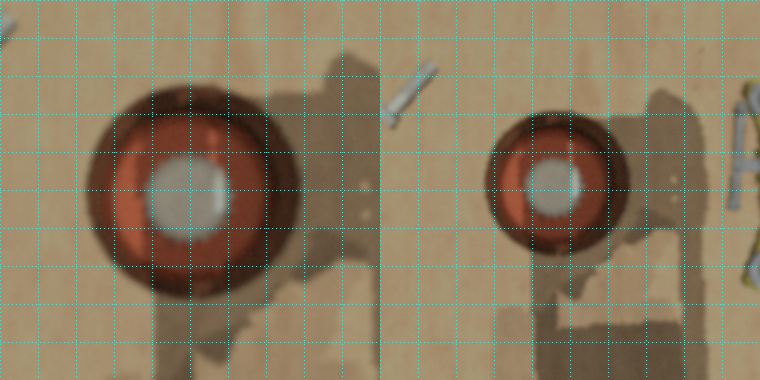

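Aerosol body (190,190) sits concentrically in its recess, with its top about 9 mm off from the expected lean. That's within tolerance, so I'm handing in.

```bash
python3 -c "
from station import manip
print(manip.sign_off())"
```

```text
the job is handed in; nothing more can be done
None
```

I put all four containers upright in their own holders, released them and handed the job in after about 34 s of robot time. The bolts still lay in place in the last pictures. The hand-in returned no verdict. The closest to its limit was the aerosol, whose top was about 9 mm off centre (13 mm allowed at its axis).

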